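Shut the toothbrush case and snap it into its shelf dock

TASK

Fold the lid of the blue toothbrush case fully closed, then slide the case along the glass, eye first, under the dock's steel keeper bar until its eye pushes past the snap hook's red sprung gate and the gate springs shut behind it. Leave the case lying flat with its eye inside the hook, let go, and do not disturb the other things on the shelf.

Things in the scene. Friction and masses are not known exactly. Their poses are not given: they have to be found in the camera images.
- dock: Steel dock fixed to the glass. Origin on the glass under the middle of the closed red gate; z up, +x is the way the case is pushed in, y across. 4 mm high, 14 mm wide steel strips run along y = +-65 mm from x = -32 to 128 mm, joined by a 4 mm plate from x = 68 mm on, which carries a 30 mm high black block at x 67 to 101 mm. Between the strips, before the plate, the glass is bare.
- hook_centre (a point): Middle of the space inside the snap hook (dock x = 30, y = 0, z = 16 mm), axes as the dock's. The hook is a level U of 8 mm brass wire: legs along dock x at y = +-20 mm from x = 0 to 48 mm, closed end at x = 60 mm. Free space inside: x 4 to 56, y -16 to 16 mm. Its mouth at x = 0 is closed by the red gate, a 7 mm round bar along y.
- keeper_mid (a point): Middle of the keeper bar (10 mm round, level, along dock y) at dock x = -25 mm, z = 56 mm: 51 mm free below it. It stands on 10 mm round posts at dock y = +-65 mm. The closed case passes under it; with its lid open it strikes it.
- gate (a joint): Gate angle in rad: 0 closed, up to 1.4 as its tip (dock y -20 mm) swings inward (+x) about an upright pivot at dock x 0, y +20 mm. Opens only inward; a spring shuts it (0.018 N m at 0, 0.035 at 1.4), so the eye needs 1 to 2 N besides sliding friction. It slips off the eye bar and snaps shut once the bar's centre is about 38 mm past x = 0 (27 mm if it slides along the -y leg, 42 mm along the +y leg).
- case: Blue plastic toothbrush case, loose on the glass, 0.3 to 0.45 kg, two short brushes fixed inside. Body 140 mm long (own x), 88 mm wide (y); base 30 mm high, 40 mm with the lid closed. Origin: centre of its underside, z up. A steel eye is at its +x end. It starts with the eye 60 to 100 mm short of the gate, pointing roughly at the dock but off line by up to 20 mm and turned by up to 0.2 rad.
- eye_bar (a point): Middle of the upright front bar (6 mm round) of the eye: case x = 126, y = 0, z = 16 mm; it must end inside the hook, past the gate. The eye is an upright loop of 6 mm wire in the plane case y = 0, from the front face (x = 70 mm) to x = 129 mm and from z = 2 to 30 mm; its hole is about 46 mm long and 16 mm high, level with hook and gate.
- case_back (a point): Middle of the case's flat back end face: case x = -70, y = 0, z = 15 mm. The case is pushed here.
- case_lid (a joint): Lid angle in rad: 0 closed, 0.9 to 1.5 at the start (near upright). The lid, 138 mm long, 10 mm thick, turns about the case's long y = -44 mm edge and closes towards case +y. Hinge friction (0.035 N m, about 0.5 N at the free edge) holds it wherever it is left: push it over from its outer (-y) face, then press it down.
- lid_hinge (a point): Middle of the lid's hinge line, which runs along case x at case y = -44 mm, z = 30 mm.
- lid_edge (a point): Middle of the lid's free long edge, 88 mm from the hinge line; when closed it lies at case y = +44 mm, z = 35 mm.
- swab_holder: Bystander, loose, not to be disturbed: stainless steel swab holder with a lever lid, upright cylinder 72 mm across, 105 mm high, thumb lever towards its own -x. Origin: centre of its underside.
- compact_mirror: Bystander, loose, not to be disturbed: closed round compact mirror lying flat, 80 mm across, 17 mm high, black below, brass above. Origin: centre of its underside.
- cream_jar: Bystander, loose, not to be disturbed: closed jar of face cream, 68 mm across, 55 mm high. Origin: centre of its underside.
- tumbler: Bystander, loose, not to be disturbed: white ceramic toothbrush tumbler, 76 mm across at the rim, 100 mm high. Origin: centre of its underside.
- soap_bottle: Bystander, loose, not to be disturbed: green soap bottle, 64 mm across, 160 mm high. Origin: centre of its underside.
- nail_brush: Bystander, loose, not to be disturbed: wooden nail brush, 50 x 90 mm, 32 mm high. Origin: centre of its underside.

How it is judged (in metres and radians):
On the way, in this order (a step that is already met when the one before it is completed fails the run):
1. the lid is folded closed while the eye is still outside the hook (value of joint case_lid below 0.08 rad and x of eye_bar in the frame of dock below -0.006 m), for 0.2 s.
2. the eye bar pushes the gate open and enters between the legs of the hook (value of joint gate above 0.3 rad and x of eye_bar in the frame of dock above 0.008 m and y of eye_bar in the frame of dock between -0.018 and 0.018 m).
At the end, for the whole second after the job is handed in: The eye bar is inside the hook (4 to 58 mm past the gate line, within 18 mm of the hook's middle line, level with the hook), the gate has sprung shut behind it (under 0.12 rad), the lid is closed (under 0.08 rad), and the case lies flat on the glass (within 0.06 rad) at rest (x of eye_bar in the frame of dock between 0.004 and 0.058 m and y of eye_bar in the frame of dock between -0.018 and 0.018 m and z of eye_bar in the frame of dock between 0.008 and 0.024 m and value of joint gate below 0.12 rad and value of joint case_lid below 0.08 rad and angle between case's own z axis and vertical below 0.06 rad and linear speed of case below 0.02 m/s); the robot touches nothing.
It fails at once if another thing on the shelf is moved by more than 20 mm (distance of any of swab_holder, compact_mirror, cream_jar, tumbler, soap_bottle, nail_brush from where it was at the start of the episode above 0.02 m).
It fails at once if another thing on the shelf is tipped over (angle between any of swab_holder, compact_mirror, cream_jar, tumbler, soap_bottle, nail_brush's own z axis and vertical above 0.35 rad).
It also fails if it takes over 64 s, if anything falls off the work surface, if the arm or the gripper's body presses on something with over 40 N, if the wrist force passes 120 N, or if a joint passes its speed limit or range.

ROBOT

A 6-joint arm with a two-finger parallel gripper is mounted at the origin on the work surface. World frame = base frame: x ahead of the robot, y to its left, z up, the work surface at z = 0. Lengths are in mm, angles in rad, forces in N, time in s.
With the tool pointing down it reaches from about 300 to 950 mm from the base axis. Payload 3.1 kg.
Tool frame: the origin (TCP) lies midway between the tips of the shut fingers; the grasp point (between the pads) lies 19 mm behind it; z points along the fingers, y is the line along which they close (so a half turn about z gives the same grasp; the last joint's range is limited). The gripper opens to 85 mm and grips with 20 to 120 N. Pads are 22 mm wide; open, the fingers measure 114 mm over their backs; the gripper's body (76 mm by 85 mm) begins 54 mm behind the grasp point. The pads swing forward as they close: fully open they stand 13 mm farther back than shut.
Start: joints at [1.231, 0.308, 1.634, -0, 1.2, -0.07], TCP at [166.613, 602.389, 231.272] pointing down, gripper open.
Joint ranges: [-3.06, 3.06], [-0.79, 1.96], [0.05, 2.63], [-1.19, 4.34], [0.05, 2.64], [-2.94, 2.94]. Speed limits (rad/s): [2.79, 2.79, 3.14, 3.14, 3.14, 3.14].

INTERFACE

Orientations are given as a 3x3 rotation matrix whose columns are the frame's x, y, z axes.
In Python, from rig import env gives the robot as it stands.
- The arm moves only by the shell command python3 -m crank 'ROWS' [FORCE]. ROWS is JSON, a list of rows, each an object with "hand": the closure, from 0 (fully open) to 1 (shut); "dp": the shift along the tool's x, y, z in mm, a list of three; "turn": the turn about the tool's z in rad. A call has 1 to 12 rows; each row is the pose to reach, as a shift and turn from the pose commanded when the call began, along the tool's axes at that moment; what a row does not reach only later rows make up. A row lasts 1/8 s, in which the tool goes at most 62.5 mm and 10.7 degrees, less where a joint would pass 70% of its speed; a pose out of reach is approached as far as the arm can. A call with a gripper value outside its range is refused whole. The fingers move at their own pace and stop on an object; FORCE is the grip in N (left out, the last holds). Time passes only in rows, so rows that repeat a pose let the fingers close. It gives the time, the measured TCP pose, the force, the opening and the grip force at its end, in the units of the state.
- env.get_state(): the state, without advancing time (a new reading comes with each control period).
- env.get_image(name): name is "scene" or "top" or "wrist"; returns a dict with "image" (420x560x3 uint8, red, green, blue), "z_map" (420x560 float32, mm along the optical axis (not along the pixel's ray), 0 where there is no reading), "fx", "fy", "cx", "cy" (pixels), "k1" (the pictures are not rectified: a ray, as slopes to the right and down, at radius r is drawn at 1 + k1 r^2 times it, then the intrinsics apply), "rvec" (rotation vector, rad) and "tvec" (3), from world to camera coordinates, as OpenCV has them. Camera axes: x right, y down, z forward; pixel columns grow to the right and rows downward; lengths in mm; the calibration is good to about 2 mm. A picture is of the moment at which its call begins.
- env.finish_job(): hands the job in; it is judged then, once.
The state is a dict: "t": time; "joints": joint angles; "dq": joint speeds; "joint_efforts": joint torques, N m; "eef_pos": TCP position; "eef_rot": TCP orientation; "force": force on the tool from outside, world axes, zero at the start; "moment": the same for the moment, N m; "finger_gap": finger opening in mm; "grasp_force": force on a finger pad.
Only numpy, scipy, OpenCV 4.12 (cv2) and the standard library are available. Lean on these libraries where they do the work, as an engineer would, in place of code of your own. Each camera call takes 0.05 s, during which the arm holds its last target. There are 200 camera calls.

## Working session

There is one attempt and no reset: what is moved stays moved. The work goes in short steps, Python scripts to look and compute and a shell command to move; the robot and the scene stay as the last step left them, time stands still between calls to the robot, and variables do not carry over. Pictures are saved under pics/ and viewed, at most 10 in all, crops included, and the job is handed in when it is done.

```bash
mkdir -p pics; ls
cat > h.py <<'E'
import numpy as np, cv2
from rig import env
def cam(n):
    d=env.get_image(n); d['R']=cv2.Rodrigues(np.array(d['rvec'],float))[0]; d['t']=np.array(d['tvec'],float).ravel(); return d
def save(d,f): cv2.imwrite('pics/'+f,d['image'][:,:,::-1])
def ray(d,u,v):
    x=(np.asarray(u,float)-d['cx'])/d['fx']; y=(np.asarray(v,float)-d['cy'])/d['fy']
    a,b=x.copy() if hasattr(x,'copy') else x,y
    for _ in range(15):
        s=1+d['k1']*(a*a+b*b); a,b=x/s,y/s
    return a,b
def pts(d,u,v,z=None):
    a,b=ray(d,u,v); 
    D=np.stack([a,b,np.ones_like(a)],-1)
    C=-d['R'].T@d['t']; W=D@d['R']
    if z is None:
        k=d['z_map'][np.asarray(v,int),np.asarray(u,int)]; return C+W*np.asarray(k)[...,None]
    return C+W*((z-C[2])/W[...,2])[...,None]
def cloud(d):
    v,u=np.mgrid[0:420,0:560]; return pts(d,u,v)
E
python3 - <<'E'
from h import *
for n in ['scene','top']:
    d=cam(n); save(d,n+'0.png'); print(n,-d['R'].T@d['t'],d['R'][2],d['fx'],d['k1'])
s=env.get_state(); print(s['t'],s['eef_pos'],s['eef_rot'],s['force'],s['finger_gap'])
E
```

```text
pics
scene [1538.63540821  477.22740271 1515.07880003] [-0.52770091 -0.28718819 -0.79940896] 546.6948019521325 -0.17943276282593235
top [ 372.68428008  -28.09541701 1309.41292955] [ 0.16673631 -0.01555538 -0.98587881] 442.05763214396256 -0.09403467963291039
0.1 [166.35200145 601.65217416 230.12780533] [[-9.63822193e-01  2.66544966e-01 -7.49572314e-04]
 [ 2.66545962e-01  9.63820033e-01 -2.04792163e-03]
 [ 1.76589609e-04 -2.17362779e-03 -9.99997622e-01]] [ 0.19641961 -0.83639327  0.10177308] 85.51880507551638
```

View pics/scene0.png

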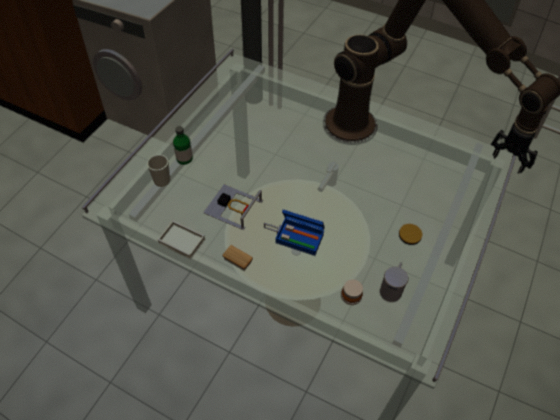

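View pics/top0.png

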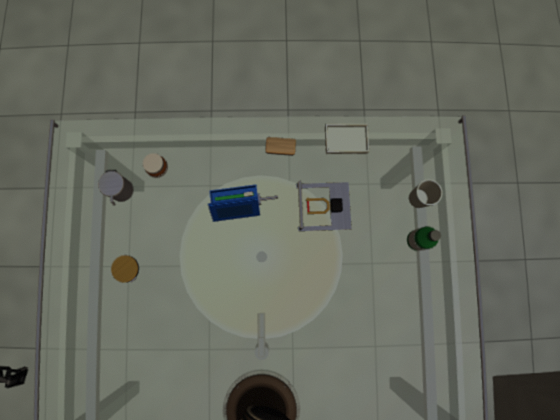

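The top view shows the case at about (235,203), with its lid hinged on the robot side and its eye at about (277,198). The red gate is at about (308,206), the black block at (336,205), and the keeper bar at column 300, rows 183–230. The bystanders are well clear of the path.

Run:
```python
from h import *
d=cam('top'); im=d['image']; 
c=im[165:245,195:365]; cv2.imwrite('pics/crop1.png',cv2.resize(cv2.convertScaleAbs(c[:,:,::-1],alpha=1.5),None,fx=4.7,fy=4.7,interpolation=cv2.INTER_CUBIC))
hsv=cv2.cvtColor(im,cv2.COLOR_RGB2HSV); P=cloud(d)
def m(n,lo,hi,box):
    k=cv2.inRange(hsv,np.array(lo),np.array(hi)); z=np.zeros_like(k); x0,y0,x1,y1=box; z[y0:y1,x0:x1]=k[y0:y1,x0:x1]
    v,u=np.nonzero(z); p=P[v,u]; print(n,len(u),u.min(),u.max(),v.min(),v.max(),'mean uv',u.mean(),v.mean(),'P',np.median(p,0).round(1),'z5-95',np.percentile(p[:,2],[5,50,95]).round()); return u,v,p
u,v,p=m('blue',(105,120,30),(130,255,255),(200,170,265,230))
for lo,hi in [(15,32),(32,45),(45,80),(80,140)]:
    q=p[(p[:,2]>lo)&(p[:,2]<hi)]
    if len(q)>5: print(lo,hi,len(q),[a for a in np.round(cv2.minAreaRect(q[:,:2].astype(np.float32)),1)] if 0 else cv2.minAreaRect(q[:,:2].astype(np.float32)), 'box z',q[:,2].max())
m('red',(0,120,70),(6,255,255),(300,190,315,225))
m('black',(0,0,0),(180,255,28),(325,192,345,218))
# eye: row of heights
for y in range(192,206): print(y,P[y,256:286,2].round().astype(int))
```

```text
blue 1260 209 258 185 220 mean uv 233.82063492063492 203.6531746031746 P [572.5  71.8  68.7] z5-95 [  2.  69. 112.]
15 32 67 ((610.7581176757812, 75.11380004882812), (57.68955993652344, 140.3004150390625), 2.843979597091675) box z 31.169533547801848
32 45 42 ((589.440185546875, 72.64915466308594), (90.9850845336914, 133.30462646484375), 6.848788738250732) box z 44.86624605895918
45 80 343 ((554.1505737304688, 67.96150970458984), (20.777633666992188, 133.40261840820312), 7.532009124755859) box z 79.98374454310147
80 140 502 ((572.8529663085938, 70.03150939941406), (27.636497497558594, 134.3765869140625), 7.0886101722717285) box z 117.68899458281794
red 21 307 308 201 211 mean uv 307.5238095238095 205.76190476190476 P [ 580.2 -143.4   18.1] z5-95 [14. 18. 20.]
black 141 331 341 199 211 mean uv 336.0 204.91489361702128 P [ 579.8 -225.7   29. ] z5-95 [25. 29. 33.]
192 [33 -5 -1  3 -2 -4  0  0 -1  2  1 -3 -4  4  2  3 -2 -1  0  0  0  3  1  1
 -1 -2 -2 -2  1  3]
193 [27  0  2 -6  2  2  7 -1 -2  2 -2  3  3 -1  0 -3  1 -3  1 -3 -2 -4 -4 -6
 -4 -4  2 -3 -4 -3]
194 [25 29 28 31 -1  1 -1  3  2  
[... 611 characters left out ...]
  -4   2
   2   0   2  -2   5   2  -3  -4  -5  -2   3   6]
200 [106 108  30  30  30   5  -1   6   1   6   3  -1   3  -2   4  -2  -3  -3
   4   2  -3   1  -3  -1   0  -4   4   4  -4  -5]
201 [105 101  28  32  25  -2  -1   1   3   2  -3   1  -2   3  -5  -1  -2  -3
  -3  -1  -6  -2   0  -1   2  -1  -2  -4  -5   3]
202 [98 98 30 31 30  0 -2 -2 -2 -2  6  0 -4 -4 -3  1 -6  3 -2 -4 -2  5  2  0
 -6  0  0 -2 -2  0]
203 [94 96 28 28 32  0  0  0  0 -1  1  2  5  0 -6  2 -4  3  0  2  1  5  3  1
  3 -2 -4  1  2 -2]
204 [92 91 30 15 12  1 -1 -2 -1 -3  1 -2  2 -3 -3 -2 -1  1 -7 -3  1 -1  3  2
  4 -2  4  0 -1  1]
205 [84 87 88 -5  2 -1 -4 -1 -2 -2  4 -1 -2 -4 -4 -1 -1  1  1 -1  2 -1 -2 -2
  0  0  1  3  0 -3]
```

View pics/crop1.png

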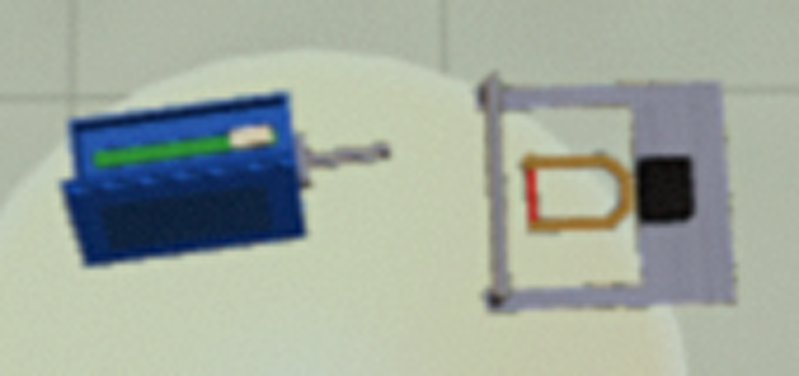

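The crop shows the lid tilted towards its closing side, the eye end at about (385,150), the gate at about (532,195), and the dock rotated slightly clockwise. Next I fit both frames.

```bash
cat > fit.py <<'E'
from h import *
def fitdock(d):
    P=cloud(d); im=d['image']; hsv=cv2.cvtColor(im,cv2.COLOR_RGB2HSV)
    q=P.reshape(-1,3); 
    # keeper bar: z 46..66
    v,u=np.mgrid[178:235,296:306]; p=P[v,u].reshape(-1,3); k=p[(p[:,2]>48)&(p[:,2]<66)]
    bar=cv2.minAreaRect(k[:,:2].astype(np.float32)); 
    l=cv2.fitLine(k[:,:2].astype(np.float32),cv2.DIST_HUBER,0,.01,.01).ravel()
    print('keeper',bar,l,np.median(k[:,2]))
    # plate: grayish purple low, right of column 330
    g=cv2.inRange(hsv,(110,15,60),(140,120,255)); g[:,:295]=0; g[:,356:]=0; g[:178]=0; g[235:]=0
    vv,uu=np.nonzero(g); pp=pts(d,uu,vv,4.0); pp=pp[pp[:,1]<-215]
    print('plate',len(pp),cv2.minAreaRect(pp[:,:2].astype(np.float32)))
    b=cv2.inRange(hsv,(0,0,0),(180,255,40)); b[:,:325]=0;b[:,346:]=0;b[:194]=0;b[216:]=0
    vv,uu=np.nonzero(b); pp=pts(d,uu,vv,30.0); print('block',cv2.minAreaRect(pp[:,:2].astype(np.float32)))
    g=cv2.inRange(hsv,(8,110,60),(25,255,255)); g[:,:300]=0; g[:,335:]=0; g[:190]=0; g[222:]=0
    vv,uu=np.nonzero(g); pp=pts(d,uu,vv,20.0); print('brass',len(pp),cv2.minAreaRect(pp[:,:2].astype(np.float32)))
    r=cv2.inRange(hsv,(0,120,50),(6,255,255))|cv2.inRange(hsv,(174,120,50),(180,255,255)); r[:,:302]=0; r[:,314:]=0; r[:190]=0; r[222:]=0
    vv,uu=np.nonzero(r); pp=pts(d,uu,vv,19.5); print('gate',pp.mean(0),np.ptp(pp,0))
E
python3 - <<'E'
from fit import *
d=cam('top'); fitdock(d); P=cloud(d)
p=P[190:206,261:279].reshape(-1,3); p=p[(p[:,2]>22)&(p[:,2]<40)]
l=cv2.fitLine(p[:,:2].astype(np.float32),cv2.DIST_HUBER,0,.01,.01).ravel()
print('eye line',l,np.arctan2(l[0],-l[1]) if l[1]<0 else np.arctan2(-l[0],l[1]),'y range',p[:,1].min(),p[:,1].max())
hsv=cv2.cvtColor(d['image'],cv2.COLOR_RGB2HSV); k=cv2.inRange(hsv,(105,100,25),(130,255,255)); k[:,:200]=0;k[:,265:]=0;k[:170]=0;k[230:]=0
v,u=np.nonzero(k); q=P[v,u]; L=q[(q[:,2]>48)&(q[:,2]<125)]
c=L.mean(0); U,S,V=np.linalg.svd(L-c,full_matrices=False); n=V[2]; r=(L-c)@n; L=L[abs(r)<8]; c=L.mean(0); U,S,V=np.linalg.svd(L-c,full_matrices=False)
print('lid',c,V.round(3),np.abs(V[2][2]),'lid angle',np.arccos(abs(V[2][2])),'zmax',np.percentile(L[:,2],98))
print('ext along',np.percentile((L-c)@V[0],[1,99]),np.percentile((L-c)@V[1],[1,99]))
B=q[(q[:,2]>20)&(q[:,2]<36)]; print('front rim far edge', cv2.minAreaRect(B[:,:2].astype(np.float32)))
E
```

```text
keeper ((578.4579467773438, -117.71224975585938), (136.66021728515625, 9.91361141204834), 1.1839615106582642) [ 9.9968278e-01  2.5186362e-02  5.7876654e+02 -1.1730026e+02] 59.119233772857115
plate 682 ((581.3751831054688, -242.8660888671875), (55.258907318115234, 140.00350952148438), 89.87494659423828)
block ((579.6746215820312, -224.4666290283203), (32.826969146728516, 35.80961608886719), 89.24037170410156)
brass 110 ((580.4806518554688, -172.22451782226562), (68.0886001586914, 45.025306701660156), 89.30164337158203)
gate [ 580.10955741 -142.45042996   19.5       ] [30.01489237  3.68700283  0.        ]
eye line [ 9.4457932e-02 -9.9552888e-01  6.0600250e+02 -2.8472878e+01] 0.09459896 y range -52.2651476541893 -5.086612950895471
lid [566.03658775  69.66839619  87.11076413] [[-0.117  0.993  0.01 ]
 [-0.46  -0.045 -0.887]
 [-0.88  -0.109  0.462]] 0.46185584307414146 lid angle 1.0907098897073253 zmax 113.93420406291789
ext along [-66.54985432  66.09390372] [-30.83611851  42.1770217 ]
front rim far edge ((617.9746704101562, 73.99506378173828), (143.79379272460938, 56.058433532714844), 86.71319580078125)
```

The dock origin is at about (579.5, -142), heading (0.02, -1). The case centre is at about (596, 75), heading (0.1, -1), with its eye bar at (608, -50). The lid angle is about 1.09 rad. These fit the given sizes and the zmax of 114 mm. First I go behind the lid with the fingers shut.

```bash
python3 -m crank '[{"hand":1,"dp":[-464,-424,0],"turn":1.3},{"hand":1,"dp":[-464,-424,0],"turn":1.3},{"hand":1,"dp":[-464,-424,0],"turn":1.3},{"hand":1,"dp":[-464,-424,0],"turn":1.3},{"hand":1,"dp":[-464,-424,0],"turn":1.3},{"hand":1,"dp":[-464,-424,0],"turn":1.3},{"hand":1,"dp":[-464,-424,0],"turn":1.3},{"hand":1,"dp":[-464,-424,0],"turn":1.3},{"hand":1,"dp":[-464,-424,0],"turn":1.3},{"hand":1,"dp":[-464,-424,0],"turn":1.3},{"hand":1,"dp":[-464,-424,0],"turn":1.3},{"hand":1,"dp":[-464,-424,0],"turn":1.3}]' 40; python3 -c "
from rig import env;s=env.get_state();print(s['eef_pos'],s['eef_rot'].round(3) if hasattr(s['eef_rot'],'round') else s['eef_rot'],s['finger_gap'],s['joints'])"
```

```text
t: 1.7
eef_pos: [500.4, 70.0, 230.9]
eef_rot: [[0.0, 1.0, -0.001], [1.0, -0.0, 0.001], [0.001, -0.001, -1.0]]
force: [-0.4, -0.1, -0.5]
finger_gap: 0.1
grasp_force: 0.0
[500.38326204  69.9569862  230.8906079 ] [[ 0.     1.    -0.001]
 [ 1.    -0.     0.001]
 [ 0.001 -0.001 -1.   ]] 0.14370025943054648 [5.23034738e-02 7.72399738e-02 1.91048528e+00 6.94044734e-04
 1.15512172e+00 5.24285927e-02]
```

```bash
python3 -m crank '[{"hand":1,"dp":[0,0,60],"turn":0},{"hand":1,"dp":[0,0,120],"turn":0},{"hand":1,"dp":[0,10,145],"turn":0},{"hand":1,"dp":[0,35,145],"turn":0},{"hand":1,"dp":[0,50,145],"turn":0},{"hand":1,"dp":[0,60,147],"turn":0},{"hand":1,"dp":[0,70,150],"turn":0},{"hand":1,"dp":[0,79,154],"turn":0},{"hand":1,"dp":[0,87,159],"turn":0},{"hand":1,"dp":[0,94,165],"turn":0},{"hand":1,"dp":[0,99,170],"turn":0},{"hand":1,"dp":[0,103,175],"turn":0}]'
python3 - <<'E'
from h import *
d=cam('scene'); cv2.imwrite('pics/s2.png',cv2.resize(cv2.convertScaleAbs(d['image'][180:270,200:350][:,:,::-1],alpha=1.5),None,fx=5,fy=5,interpolation=cv2.INTER_CUBIC))
E
```

```text
t: 3.2
eef_pos: [604.0, 70.1, 55.8]
eef_rot: [[-0.001, 1.0, -0.0], [1.0, 0.001, -0.0], [-0.0, -0.0, -1.0]]
force: [-0.7, 0.5, 0.3]
finger_gap: -0.1
grasp_force: 0.1
```

View pics/s2.png

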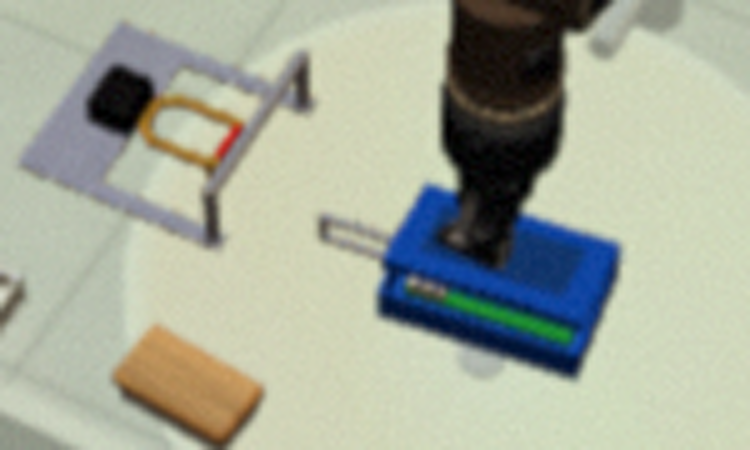

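The lid is nearly closed, at about 0.4 rad, with the fingers on it at about (485,240). Now I press it down.

```bash
python3 -m crank '[{"hand":1,"dp":[0,4,5],"turn":0},{"hand":1,"dp":[0,7,9],"turn":0},{"hand":1,"dp":[0,8,12],"turn":0},{"hand":1,"dp":[0,8,14],"turn":0},{"hand":1,"dp":[0,8,16],"turn":0},{"hand":1,"dp":[0,8,16],"turn":0}]'
```

```text
t: 4.0
eef_pos: [611.7, 70.2, 40.2]
eef_rot: [[-0.001, 1.0, -0.0], [1.0, 0.001, -0.0], [-0.0, -0.0, -1.0]]
force: [0.7, 0.0, 0.6]
finger_gap: -0.0
grasp_force: 0.0
```

```bash
python3 -m crank '[{"hand":1,"dp":[0,0,2],"turn":0},{"hand":1,"dp":[0,0,4],"turn":0},{"hand":1,"dp":[0,0,5],"turn":0},{"hand":1,"dp":[0,0,5],"turn":0}]'; python3 -m crank '[{"hand":1,"dp":[0,0,-40],"turn":0},{"hand":1,"dp":[60,0,-90],"turn":0},{"hand":1,"dp":[120,-5,-90],"turn":0},{"hand":1,"dp":[160,-5,-90],"turn":0},{"hand":1,"dp":[160,-5,-90],"turn":0}]'
cat > casefit.py <<'E'
from fit import *
def casefit(d,box=(200,165,300,245)):
    P=cloud(d); hsv=cv2.cvtColor(d['image'],cv2.COLOR_RGB2HSV); k=cv2.inRange(hsv,(105,100,25),(130,255,255)); x0,y0,x1,y1=box
    z=np.zeros_like(k); z[y0:y1,x0:x1]=k[y0:y1,x0:x1]; v,u=np.nonzero(z); p=P[v,u]; q=p[(p[:,2]>33)&(p[:,2]<48)]
    A=np.c_[q[:,:2],np.ones(len(q))]; c=np.linalg.lstsq(A,q[:,2],rcond=None)[0]
    print('top n',len(q),'z',np.median(q[:,2]),'slopes',c[:2].round(3),'zmax98',np.percentile(p[:,2],[98,99.5]))
    r=cv2.minAreaRect(pts(d,*np.nonzero(z & ((P[:,:,2]>30)*255).astype(np.uint8))[::-1],40.)[:,:2].astype(np.float32))
    print('lid rect',r)
    (cx,cy),(w,h),a=r; a=np.radians(a); a=a if w>h else a+np.pi/2; ax=np.array([np.cos(a),np.sin(a)]); ax*=-np.sign(ax[1])
    C=np.array([cx,cy]); lat=np.array([-ax[1],ax[0]])
    Q=P.reshape(-1,3); R=(Q[:,:2]-C); e=Q[((R@ax)>76)&((R@ax)<140)&(abs(R@lat)<30)&(Q[:,2]>20)&(Q[:,2]<40)]
    l=cv2.fitLine(e[:,:2].astype(np.float32),cv2.DIST_HUBER,0,.01,.01).ravel(); ev=l[:2]*-np.sign(l[1])
    end=np.percentile((e[:,:2]-l[2:])@ev,99); tip=l[2:]+ev*end
    print('rect heading',ax,'eye heading',ev,'tip(x129)',tip,'n',len(e)); eb=tip-3*ev
    dk=np.array([579.5,-142]); dx=np.array([.02,-1]); dx/=np.linalg.norm(dx); dy=np.array([1,.02])
    print('eyebar in dock',(eb-dk)@dx,(eb-dk)@dy,'centre in dock',(C-dk)@dx,(C-dk)@dy,'yaw rel', np.arctan2(ax@dy,ax@dx))
E
python3 - <<'E'
from casefit import *
d=cam('top'); fitdock(d); casefit(d); save(d,'t3.png')
c=d['image'][165:245,195:365]; cv2.imwrite('pics/t3c.png',cv2.resize(cv2.convertScaleAbs(c[:,:,::-1],alpha=1.5),None,fx=4.7,fy=4.7,interpolation=cv2.INTER_CUBIC))
E
```

```text
t: 4.5
eef_pos: [612.0, 70.2, 39.6]
eef_rot: [[-0.001, 1.0, -0.001], [1.0, 0.001, -0.0], [-0.0, -0.001, -1.0]]
force: [-8.8, -1.1, 21.2]
finger_gap: -0.1
grasp_force: 10.9
t: 5.12
eef_pos: [606.4, 234.0, 126.0]
eef_rot: [[-0.006, 1.0, 0.001], [1.0, 0.006, 0.001], [0.001, 0.001, -1.0]]
force: [0.5, -0.6, -0.8]
finger_gap: -0.2
grasp_force: 0.0
keeper ((578.5093383789062, -117.67603302001953), (136.99359130859375, 10.10577392578125), 1.4510952234268188) [ 9.9980783e-01  1.9603448e-02  5.7788733e+02 -1.1741653e+02] 59.284187205342505
plate 692 ((581.3751831054688, -242.8660888671875), (55.258907318115234, 140.00350952148438), 89.87494659423828)
block ((579.6588134765625, -225.6473846435547), (29.661584854125977, 36.4780158996582), 87.96649169921875)
brass 112 ((580.4808959960938, -172.20327758789062), (68.13109588623047, 45.025306701660156), 89.30164337158203)
gate [ 580.10955741 -142.45042996   19.5       ] [30.01489237  3.68700283  0.        ]
top n 1311 z 40.068757905740995 slopes [0.009 0.003] zmax98 [  45.51168029 1170.97778494]
lid rect ((592.423828125, 72.28440856933594), (87.10067749023438, 137.5209503173828), 6.784239292144775)
rect heading [ 0.11813082 -0.99299804] eye heading [ 0.11211314 -0.99369544] tip(x129) [608.70191899 -52.44639369] n 35
eyebar in dock -91.93899500997907 30.7162734310926 centre in dock -213.9831396577115 17.20951629638672 yaw rel 0.09842953209291712
```

View pics/t3c.png

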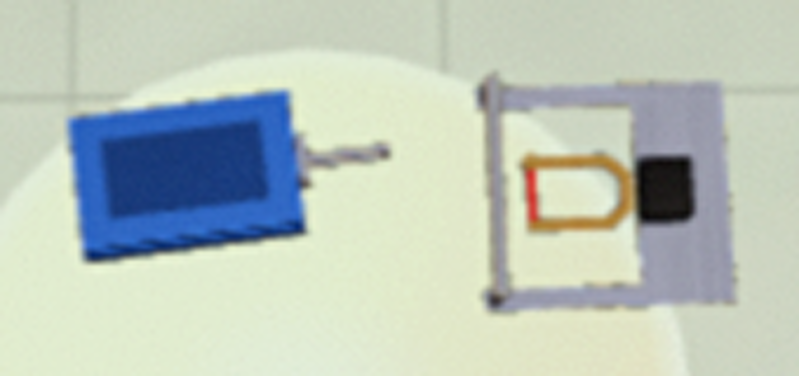

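The lid is closed: its top is level at z = 40. The case is about 17 mm off line with a yaw of about 0.1 rad relative to the dock. I'll square it by pushing its far side with both open fingers.

```bash
python3 -m crank '[{"hand":0,"dp":[0,83,0],"turn":1.55},{"hand":0,"dp":[0,83,0],"turn":1.55},{"hand":0,"dp":[-60,83,0],"turn":1.55},{"hand":0,"dp":[-120,83,0],"turn":1.55},{"hand":0,"dp":[-165,83,0],"turn":1.55},{"hand":0,"dp":[-165,83,0],"turn":1.55},{"hand":0,"dp":[-165,83,0],"turn":1.55},{"hand":0,"dp":[-165,83,0],"turn":1.55},{"hand":0,"dp":[-165,83,40],"turn":1.55},{"hand":0,"dp":[-165,83,80],"turn":1.55},{"hand":0,"dp":[-165,83,120],"turn":1.55},{"hand":0,"dp":[-165,83,120],"turn":1.55}]'
```

```text
t: 6.68
eef_pos: [684.8, 63.4, 0.3]
eef_rot: [[1.0, 0.02, -0.011], [0.02, -1.0, -0.001], [-0.011, 0.0, -1.0]]
force: [-0.5, -0.1, 0.5]
finger_gap: 85.6
grasp_force: 0.0
```

```bash
python3 -m crank '[{"hand":0,"dp":[-12,0,-4],"turn":0},{"hand":0,"dp":[-22,0,-4],"turn":0},{"hand":0,"dp":[-26,0,-4],"turn":0},{"hand":0,"dp":[-30,0,-4],"turn":0},{"hand":0,"dp":[-34,0,-4],"turn":0},{"hand":0,"dp":[-38,0,-4],"turn":0},{"hand":0,"dp":[-41,0,-4],"turn":0},{"hand":0,"dp":[-44,0,-4],"turn":0},{"hand":0,"dp":[-47,0,-4],"turn":0},{"hand":0,"dp":[-50,0,-4],"turn":0},{"hand":0,"dp":[-50,0,-4],"turn":0}]'
python3 - <<'E'
from casefit import *
d=cam('top'); casefit(d)
c=d['image'][165:245,195:365]; cv2.imwrite('pics/t4c.png',cv2.resize(cv2.convertScaleAbs(c[:,:,::-1],alpha=1.5),None,fx=4.7,fy=4.7,interpolation=cv2.INTER_CUBIC))
E
```

```text
t: 8.05
eef_pos: [639.7, 64.3, 9.4]
eef_rot: [[1.0, 0.021, -0.0], [0.021, -1.0, 0.0], [-0.0, -0.0, -1.0]]
force: [1.8, -0.5, 1.1]
finger_gap: 85.0
grasp_force: 0.9
top n 103 z 39.521905705402105 slopes [0.009 0.014] zmax98 [ 435.33000571 1309.41292955]
lid rect ((582.8477783203125, 23.81698989868164), (28.95488166809082, 85.43296813964844), 89.56729888916016)Traceback (most recent call last):
  File "<stdin>", line 2, in <module>
  File "casefit.py", line 12, in casefit
    l=cv2.fitLine(e[:,:2].astype(np.float32),cv2.DIST_HUBER,0,.01,.01).ravel(); ev=l[:2]*-np.sign(l[1])
      ~~~~~~~~~~~^^^^^^^^^^^^^^^^^^^^^^^^^^^^^^^^^^^^^^^^^^^^^^^^^^^^^
cv2.error: OpenCV(4.12.0) /io/opencv/modules/imgproc/src/linefit.cpp:50: error: (-215:Assertion failed) count > 0 in function 'fitLine2D_wods'
```

The fingers have squared the front part of the case (centre line x = 582.8 at y = 24), so another 7 mm of push is needed.

```bash
python3 -m crank '[{"hand":0,"dp":[-2,0,0],"turn":0},{"hand":0,"dp":[-4,0,0],"turn":0},{"hand":0,"dp":[-6,0,0],"turn":0},{"hand":0,"dp":[-7,0,0],"turn":0},{"hand":0,"dp":[-7,0,0],"turn":0},{"hand":0,"dp":[20,0,0],"turn":0},{"hand":0,"dp":[30,0,-60],"turn":0},{"hand":0,"dp":[30,0,-110],"turn":0}]'
python3 -m crank '[{"hand":0,"dp":[0,-60,0],"turn":-1.57},{"hand":0,"dp":[0,-120,0],"turn":-1.57},{"hand":0,"dp":[-20,-175,0],"turn":-1.57},{"hand":0,"dp":[-60,-175,0],"turn":-1.57},{"hand":0,"dp":[-95,-175,0],"turn":-1.57},{"hand":0,"dp":[-95,-175,0],"turn":-1.57},{"hand":0,"dp":[-95,-175,0],"turn":-1.57},{"hand":0,"dp":[-95,-175,0],"turn":-1.57},{"hand":0,"dp":[-95,-175,0],"turn":-1.57},{"hand":0,"dp":[-95,-175,0],"turn":-1.57}]'
python3 - <<'E'
from casefit import *
d=cam('top'); casefit(d)
c=d['image'][165:245,195:365]; cv2.imwrite('pics/t4c.png',cv2.resize(cv2.convertScaleAbs(c[:,:,::-1],alpha=1.5),None,fx=4.7,fy=4.7,interpolation=cv2.INTER_CUBIC))
E
```

```text
t: 9.1
eef_pos: [668.2, 64.6, 118.1]
eef_rot: [[1.0, 0.022, -0.006], [0.022, -1.0, -0.0], [-0.006, 0.0, -1.0]]
force: [1.3, -0.1, -0.2]
finger_gap: 85.3
grasp_force: 0.0
t: 10.35
eef_pos: [569.1, 237.0, 118.0]
eef_rot: [[-0.02, 1.0, -0.004], [1.0, 0.02, -0.002], [-0.001, -0.004, -1.0]]
force: [0.3, 0.1, -0.5]
finger_gap: 85.4
grasp_force: 0.0
top n 1319 z 40.03997997345937 slopes [-0.    -0.001] zmax98 [45.36788151 46.93731209]
lid rect ((574.638427734375, 77.39808654785156), (87.98931121826172, 136.63543701171875), 1.1591442823410034)
rect heading [ 0.0202295  -0.99979536] eye heading [ 0.07241184 -0.99737483] tip(x129) [579.50803861 -48.9611828 ] n 41
eyebar in dock -96.01592442782422 1.7114219071171906 centre in dock -219.45143209489615 -0.47361053466796865 yaw rel 0.0002335969647466835
```

View pics/t4c.png

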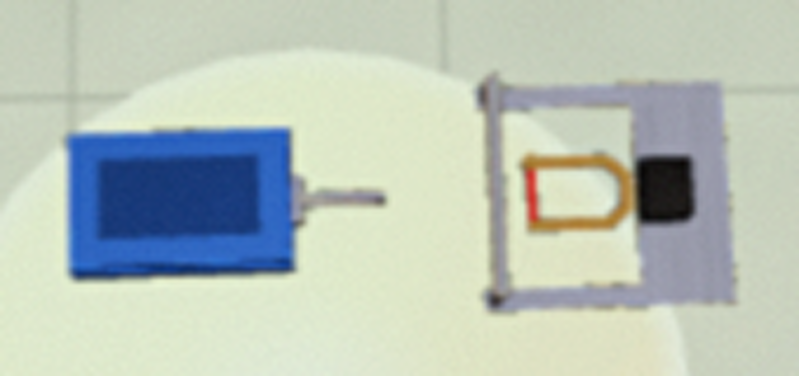

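The case is now square and on line (yaw about 0, lateral about 1 mm), with its eye 94 mm short of the gate. Next I lower the fingers behind it and push.

```bash
python3 -m crank '[{"hand":0,"dp":[0,3,50],"turn":0},{"hand":0,"dp":[0,3,108],"turn":0},{"hand":0,"dp":[-20,3,108],"turn":0},{"hand":0,"dp":[-50,3,108],"turn":0},{"hand":0,"dp":[-68,3,108],"turn":0},{"hand":0,"dp":[-74,3,108],"turn":0},{"hand":0,"dp":[-80,3,108],"turn":0},{"hand":0,"dp":[-87,3,108],"turn":0},{"hand":0,"dp":[-94,3,108],"turn":0},{"hand":0,"dp":[-101,3,108],"turn":0},{"hand":0,"dp":[-108,3,108],"turn":0},{"hand":0,"dp":[-115,3,108],"turn":0}]'
python3 -m crank '[{"hand":0,"dp":[-7,0,0],"turn":0},{"hand":0,"dp":[-14,0,0],"turn":0},{"hand":0,"dp":[-21,0,0],"turn":0},{"hand":0,"dp":[-26,0,0],"turn":0},{"hand":0,"dp":[-30,0,0],"turn":0},{"hand":0,"dp":[-30,0,0],"turn":0}]'
python3 - <<'E'
from casefit import *
d=cam('top'); casefit(d)
c=d['image'][165:245,195:365]; cv2.imwrite('pics/t5c.png',cv2.resize(cv2.convertScaleAbs(c[:,:,::-1],alpha=1.5),None,fx=4.7,fy=4.7,interpolation=cv2.INTER_CUBIC))
E
```

```text
t: 11.9
eef_pos: [576.6, 122.4, 11.2]
eef_rot: [[-0.022, 1.0, 0.0], [1.0, 0.022, -0.0], [-0.0, 0.0, -1.0]]
force: [-0.0, 2.9, 0.9]
finger_gap: 85.4
grasp_force: 1.8
t: 12.65
eef_pos: [577.2, 92.1, 11.3]
eef_rot: [[-0.021, 1.0, 0.0], [1.0, 0.021, -0.001], [-0.001, 0.0, -1.0]]
force: [0.7, 0.5, -0.7]
finger_gap: 85.5
grasp_force: 0.0
top n 935 z 40.03594597262668 slopes [0.001 0.001] zmax98 [ 45.77997623 416.31300834]
lid rect ((590.1361083984375, 10.321510314941406), (86.79533386230469, 113.49321746826172), 13.630139350891113)
rect heading [ 0.23565336 -0.97183717] eye heading [ 0.3212592 -0.9469913] tip(x129) [ 626.8216583  -117.01479549] n 28
eyebar in dock -26.893642556038145 46.914404264905215 centre in dock -152.07837551282947 13.682538604736328 yaw rel 0.21793568298393512
```

View pics/t5c.png

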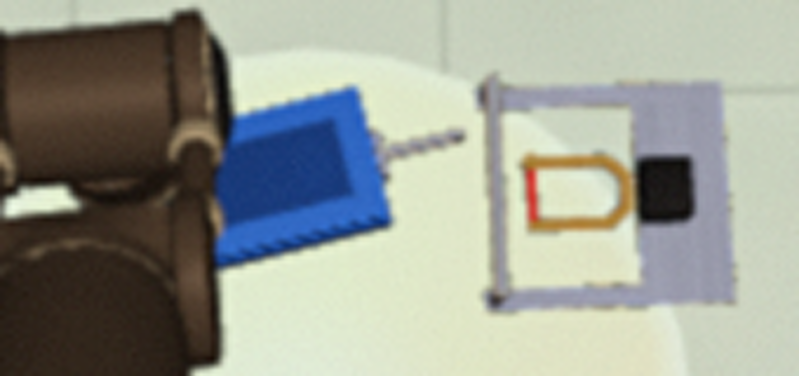

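The case yawed by 0.22 rad. The picture shows the eye at about (462,135), with the case turned away. The fingers' 85 mm gap nearly straddled the 88 mm back, so one missed. I'll back off, square it again from the side, and then push with a narrower gap.

```bash
python3 -m crank '[{"hand":0,"dp":[25,0,0],"turn":0},{"hand":0,"dp":[30,0,-55],"turn":0},{"hand":0,"dp":[30,0,-110],"turn":1.57},{"hand":0,"dp":[0,50,-110],"turn":1.57},{"hand":0,"dp":[-30,102,-110],"turn":1.57},{"hand":0,"dp":[-59,102,-110],"turn":1.57},{"hand":0,"dp":[-59,102,-110],"turn":1.57},{"hand":0,"dp":[-59,102,-110],"turn":1.57},{"hand":0,"dp":[-59,102,-110],"turn":1.57},{"hand":0,"dp":[-59,102,-110],"turn":1.57},{"hand":0,"dp":[-59,102,-110],"turn":1.57},{"hand":0,"dp":[-59,102,-110],"turn":1.57}]'
python3 - <<'E'
from casefit import *
d=cam('top'); 
try: casefit(d)
except Exception as e: print(str(e)[:50])
E
```

```text
t: 14.2
eef_pos: [680.2, 35.8, 121.2]
eef_rot: [[1.0, 0.023, -0.0], [0.023, -1.0, -0.001], [-0.0, 0.001, -1.0]]
force: [-0.6, 0.0, -0.1]
finger_gap: 85.4
grasp_force: 0.0
top n 421 z 39.79227024589295 slopes [0.004 0.008] zmax98 [ 46.3065508 511.87058  ]
lid rect ((596.6160278320312, -14.847270965576172), (86.1865463256836, 62.831180572509766), 13.444498062133789)
OpenCV(4.12.0) /io/opencv/modules/imgproc/src/line
```

```bash
python3 -m crank '[{"hand":0,"dp":[0,0,55],"turn":0},{"hand":0,"dp":[0,0,111],"turn":0},{"hand":0,"dp":[-10,0,111],"turn":0},{"hand":0,"dp":[-18,0,111],"turn":0},{"hand":0,"dp":[-23,0,111],"turn":0},{"hand":0,"dp":[-28,0,111],"turn":0},{"hand":0,"dp":[-32,0,111],"turn":0},{"hand":0,"dp":[-36,0,111],"turn":0},{"hand":0,"dp":[-39,0,111],"turn":0},{"hand":0,"dp":[-42,0,111],"turn":0},{"hand":0,"dp":[-45,0,111],"turn":0},{"hand":0,"dp":[-45,0,111],"turn":0}]'
python3 -m crank '[{"hand":0.35,"dp":[20,0,0],"turn":0},{"hand":0.35,"dp":[30,0,-60],"turn":0},{"hand":0.35,"dp":[30,0,-110],"turn":0},{"hand":0.35,"dp":[30,-60,-110],"turn":-1.57},{"hand":0.35,"dp":[10,-120,-110],"turn":-1.57},{"hand":0.35,"dp":[-30,-160,-110],"turn":-1.57},{"hand":0.35,"dp":[-60,-160,-110],"turn":-1.57},{"hand":0.35,"dp":[-60,-160,-110],"turn":-1.57},{"hand":0.35,"dp":[-60,-160,-110],"turn":-1.57},{"hand":0.35,"dp":[-60,-160,-110],"turn":-1.57},{"hand":0.35,"dp":[-60,-160,-110],"turn":-1.57},{"hand":0.35,"dp":[-60,-160,-110],"turn":-1.57}]'
python3 - <<'E'
from casefit import *
d=cam('top'); casefit(d)
E
```

```text
t: 15.75
eef_pos: [634.6, 35.0, 9.9]
eef_rot: [[1.0, 0.022, -0.001], [0.022, -1.0, 0.0], [-0.001, -0.0, -1.0]]
force: [2.4, -0.2, 1.1]
finger_gap: 85.5
grasp_force: 1.0
t: 17.25
eef_pos: [569.2, 193.3, 118.6]
eef_rot: [[-0.023, 1.0, -0.006], [1.0, 0.023, -0.001], [-0.001, -0.006, -1.0]]
force: [0.3, -0.3, 0.3]
finger_gap: 55.4
grasp_force: 0.0
top n 1331 z 40.008164988829094 slopes [-0.001  0.001] zmax98 [45.38990956 46.65412579]
lid rect ((574.0258178710938, 25.63998031616211), (86.88653564453125, 137.02220153808594), 6.777230739593506)
rect heading [ 0.11800936 -0.99301248] eye heading [ 0.1129384 -0.993602 ] tip(x129) [589.61944101 -99.18545496] n 36
eyebar in dock -45.59062118443977 10.696532840831956 centre in dock -167.71592412756252 -2.1213825225830076 yaw rel 0.0983071857849139
```

The yaw is now 0.1 rad and the lateral offset is small. I'll push from the back along a gentle arc, turning the tool by 0.1 rad with a narrow 55 mm gap.

```bash
python3 -m crank '[{"hand":0.35,"dp":[-20,-9,0],"turn":-0.095},{"hand":0.35,"dp":[-40,-9,40],"turn":-0.095},{"hand":0.35,"dp":[-58,-9,80],"turn":-0.095},{"hand":0.35,"dp":[-58,-9,108],"turn":-0.095},{"hand":0.35,"dp":[-58,-9,108],"turn":-0.095}]'
python3 -m crank '[{"hand":0.35,"dp":[-15,0,0],"turn":0},{"hand":0.35,"dp":[-22,0,0],"turn":0},{"hand":0.35,"dp":[-27,0,0],"turn":0},{"hand":0.35,"dp":[-32,1.4,0],"turn":0.017},{"hand":0.35,"dp":[-38,2.6,0],"turn":0.033},{"hand":0.35,"dp":[-44,3.7,0],"turn":0.05},{"hand":0.35,"dp":[-50,4.8,0],"turn":0.067},{"hand":0.35,"dp":[-56,5.7,0],"turn":0.083},{"hand":0.35,"dp":[-62,6.6,0],"turn":0.1},{"hand":0.35,"dp":[-62,6.6,0],"turn":0.1}]'
python3 - <<'E'
from casefit import *
d=cam('top'); casefit(d)
E
```

```text
t: 17.92
eef_pos: [559.5, 134.6, 8.8]
eef_rot: [[-0.114, 0.993, -0.01], [0.993, 0.114, -0.001], [-0.0, -0.01, -1.0]]
force: [0.1, 1.0, 0.7]
finger_gap: 55.7
grasp_force: 0.0
t: 19.18
eef_pos: [577.6, 73.6, 11.9]
eef_rot: [[-0.016, 1.0, -0.001], [1.0, 0.016, -0.001], [-0.001, -0.001, -1.0]]
force: [0.2, 0.1, -0.4]
finger_gap: 55.4
grasp_force: 0.2
top n 994 z 40.01888406334649 slopes [-0.003  0.005] zmax98 [ 45.86084218 413.5053809 ]
lid rect ((574.9149780273438, -21.28286361694336), (107.41889953613281, 88.31441497802734), 89.3040771484375)
rect heading [-0.01214585 -0.99992624] eye heading [ 0.38642818 -0.92231953] tip(x129) [ 597.41604773 -159.67795108] n 39
eyebar in dock 15.243079321757435 16.458543288597994 centre in dock -120.78468230126015 -2.1706792449951173 yaw rel -0.03214990269778861
```

```bash
python3 -m crank '[{"hand":0.35,"dp":[-4,-1,0],"turn":-0.015},{"hand":0.35,"dp":[-8,-2,0],"turn":-0.03},{"hand":0.35,"dp":[-12,-3,0],"turn":-0.04},{"hand":0.35,"dp":[-16,-3,0],"turn":-0.04},{"hand":0.35,"dp":[-20,-3,0],"turn":-0.04},{"hand":0.35,"dp":[-20,-3,0],"turn":-0.04}]'
python3 - <<'E'
from casefit import *
d=cam('top'); casefit(d)
c=d['image'][165:245,195:365]; cv2.imwrite('pics/t6c.png',cv2.resize(cv2.convertScaleAbs(c[:,:,::-1],alpha=1.5),None,fx=4.7,fy=4.7,interpolation=cv2.INTER_CUBIC))
E
```

```text
t: 19.98
eef_pos: [575.3, 54.0, 12.3]
eef_rot: [[-0.056, 0.998, 0.0], [0.998, 0.056, -0.001], [-0.001, 0.0, -1.0]]
force: [-0.0, 1.3, -0.7]
finger_gap: 55.4
grasp_force: 0.5
top n 936 z 39.861022805472885 slopes [0.002 0.007] zmax98 [  46.47462859 1309.41292955]
lid rect ((576.6548461914062, -42.26639175415039), (87.03277587890625, 102.76338958740234), 2.944307565689087)
rect heading [ 0.05136525 -0.99867993] eye heading [-0.75557053 -0.6550673 ] tip(x129) [ 556.90853734 -175.71617417] n 69
eyebar in dock 31.338210158236862 -20.959770393912596 centre in dock -99.77055920519265 -0.8504816436767578 yaw rel 0.031396800593103985
```

View pics/t6c.png

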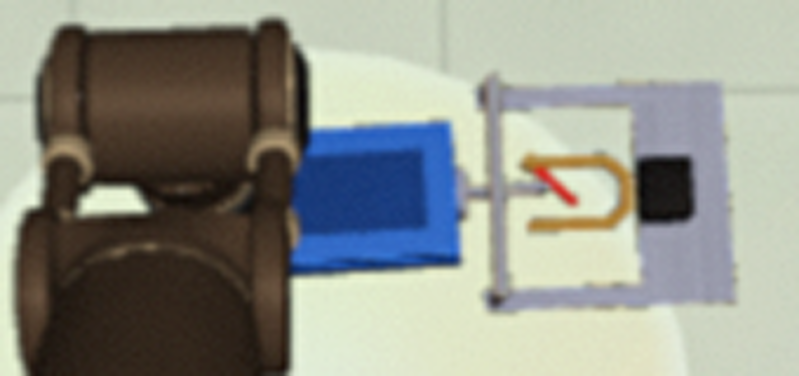

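The gate is open (red bar at about (558,185)), and the eye is inside at about (545,188). I continue about 34 mm.

```bash
python3 -m crank '[{"hand":0.35,"dp":[-4,0.4,0],"turn":0.008},{"hand":0.35,"dp":[-8,0.8,0],"turn":0.015},{"hand":0.35,"dp":[-12,1,0],"turn":0.02},{"hand":0.35,"dp":[-16,1,0],"turn":0.02},{"hand":0.35,"dp":[-20,0.8,0],"turn":0.02},{"hand":0.35,"dp":[-24,0.6,0],"turn":0.02},{"hand":0.35,"dp":[-28,0.4,0],"turn":0.02},{"hand":0.35,"dp":[-31,0.2,0],"turn":0.02},{"hand":0.35,"dp":[-34,0.2,0],"turn":0.02},{"hand":0.35,"dp":[-34,0.2,0],"turn":0.02}]'
python3 - <<'E'
from fit import *
d=cam('top'); fitdock(d)
c=d['image'][165:245,195:365]; cv2.imwrite('pics/t7c.png',cv2.resize(cv2.convertScaleAbs(c[:,:,::-1],alpha=1.5),None,fx=4.7,fy=4.7,interpolation=cv2.INTER_CUBIC))
E
```

```text
t: 21.28
eef_pos: [577.3, 20.1, 12.3]
eef_rot: [[-0.036, 0.999, 0.0], [0.999, 0.036, -0.001], [-0.001, 0.0, -1.0]]
force: [0.1, 0.8, 0.2]
finger_gap: 55.5
grasp_force: 0.3
keeper ((578.2499389648438, -117.73018646240234), (136.70217895507812, 9.755844116210938), 1.1041386127471924) [ 9.9975628e-01  2.2077184e-02  5.7802100e+02 -1.1739670e+02] 59.01300521342773
plate 693 ((581.375, -242.92616271972656), (55.379051208496094, 140.00350952148438), 89.87494659423828)
block ((579.6588134765625, -225.6473846435547), (29.661584854125977, 36.4780158996582), 87.96649169921875)
brass 109 ((580.4808959960938, -172.20327758789062), (68.13109588623047, 45.025306701660156), 89.30164337158203)
gate [ 579.20958712 -142.54127787   19.5       ] [30.01489237  3.68700283  0.        ]
```

View pics/t7c.png

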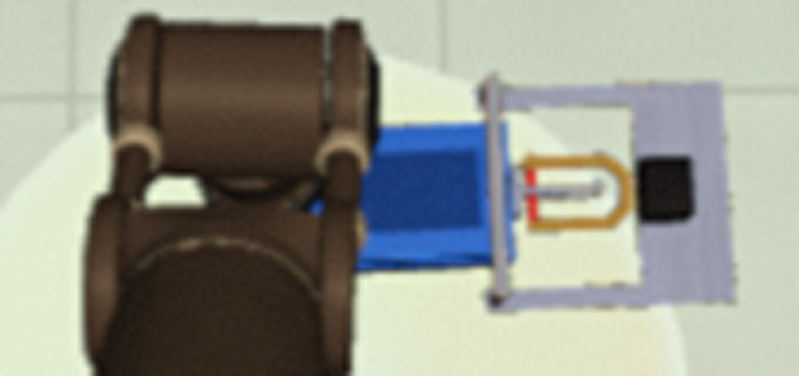

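The gate is shut at (532,195), with the eye inside the hook at about (600,188). I withdraw, check and hand in.

```bash
python3 -m crank '[{"hand":0.35,"dp":[10,0,0],"turn":0},{"hand":0.35,"dp":[50,0,0],"turn":0},{"hand":0.35,"dp":[100,0,-20],"turn":0},{"hand":0.35,"dp":[150,0,-80],"turn":0},{"hand":0.35,"dp":[160,0,-130],"turn":0},{"hand":0.35,"dp":[160,0,-130],"turn":0},{"hand":0.35,"dp":[160,0,-130],"turn":0},{"hand":0.35,"dp":[160,0,-130],"turn":0}]'
python3 - <<'E'
from casefit import *
d=cam('top'); fitdock(d); casefit(d,(200,165,312,245)); print(env.finish_job())
E
```

```text
t: 22.32
eef_pos: [569.7, 179.7, 140.0]
eef_rot: [[-0.036, 0.999, -0.004], [0.999, 0.036, -0.001], [-0.001, -0.004, -1.0]]
force: [-0.1, -0.4, 0.3]
finger_gap: 55.4
grasp_force: 0.0
keeper ((578.92431640625, -117.57942199707031), (137.16746520996094, 10.063932418823242), 1.1985187530517578) [ 9.99708354e-01  2.41491552e-02  5.77921570e+02 -1.17311844e+02] 60.10798030331148
plate 693 ((581.3751831054688, -242.8660888671875), (55.258907318115234, 140.00350952148438), 89.87494659423828)
block ((579.6588134765625, -225.6473846435547), (29.661584854125977, 36.4780158996582), 87.96649169921875)
brass 110 ((580.4808959960938, -172.20327758789062), (68.13109588623047, 45.025306701660156), 89.30164337158203)
gate [ 579.5718117  -142.62735394   19.5       ] [30.01489237  3.68700283  0.        ]
top n 1213 z 39.853510450108615 slopes [ 0.006 -0.001] zmax98 [45.89993771 58.47326358]
lid rect ((576.2518920898438, -59.54633331298828), (87.23336029052734, 137.40530395507812), 1.956081509590149)
rect heading [ 0.03413343 -0.99941728] eye heading [-0.11602776 -0.99324596] tip(x129) [ 577.59341889 -197.28784632] n 89
eyebar in dock 52.266486347880715 -2.604659993126029 centre in dock -82.50213006891374 -1.5990345764160157 yaw rel 0.01414555669231034
the job is handed in; nothing more can be done
None
```

The job is handed in at about 22 s: in the last picture and fit the lid is closed, the eye is about 43 mm past the gate line with the gate shut behind it, the case lies flat, and the arm is clear; the bystanders were never contacted as far as I could tell, though I did not re-measure them, and no verdict came back.

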